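# Assemble a turned wooden column on its plinth

## Task

Put the turned wooden column together on its square plinth: the wide foot first, on the plinth, then the spool, then the round bead, and the pointed finial on top, each sitting fully down over the tenon below it so that the column stands upright. Leave the glue jar, the little carved horse and the dark offcut standing where they are, and let go of everything at the end.

Things in the scene. Friction and masses are not known exactly. Their poses are not given: they have to be found in the camera images.
- plinth: Square two-step plinth of pale wood, fixed to the bench (it does not slide or lift): 90 x 90 mm below, 76 x 76 mm above, 22 mm high to the top face; central tapered tenon on top, 10 mm high, 16 mm diameter at root, 11 mm at tip. Origin: centre of its underside on the bench, z up; x and y along its sides. The column is built on it.
- foot: The widest part, a disc 66 mm in diameter, 56 mm above 30 mm; 36 mm high to its flat top; central tapered tenon on top, 10 mm high, 16 mm diameter at root, 11 mm at tip; central socket underneath, 22 mm diameter, 12 mm deep, 3 mm play round a tenon. Grip it across its 66 mm side. About 80 g. Origin: centre of its underside, z up. Pale wood, loose, standing upright at the start.
- spool: Spool: a waist between two flanges 50 mm in diameter (10 mm thick); 50 mm high to its flat top; central tapered tenon on top, 10 mm high, 16 mm diameter at root, 11 mm at tip; central socket underneath, 22 mm diameter, 12 mm deep, 3 mm play round a tenon. Grip it across the flanges, 50 mm. About 50 g. Origin: centre of its underside, z up. Pale wood, loose, standing upright at the start.
- bead: Bead: barrel 40 mm in diameter at its belly (12 to 28 mm up), 34 mm at its ends; 38 mm high to its flat top; central tapered tenon on top, 10 mm high, 16 mm diameter at root, 11 mm at tip; central socket underneath, 22 mm diameter, 12 mm deep, 3 mm play round a tenon. Grip it across the belly. About 40 g. Origin: centre of its underside, z up. Pale wood, loose, standing upright at the start.
- finial: Finial: the slimmest part, a 32 mm diameter cylinder up to 29 mm, then a neck and a pointed bulb; 58 mm high to its tip, no tenon; central socket underneath, 22 mm diameter, 12 mm deep, 3 mm play round a tenon. Grip it across the 32 mm cylinder, which is its lower half. About 30 g. Origin: centre of its underside, z up. Pale wood, loose, standing upright at the start.
- glue_jar: White glue jar with red band and red lid, 70 mm in diameter, 100 mm high, about 0.4 kg. Loose, stands among the parts; it is not needed and must be left where it is. Origin: centre of its underside.
- horse: Little carved horse of brown wood on a 62 x 30 mm slab, 70 mm high, about 0.12 kg. Loose, stands among the parts; it is not needed and must be left where it is. Origin: centre of the slab's underside; it looks along its own -x.
- offcut: Dark wooden offcut, a block 60 x 36 x 30 mm high, about 0.06 kg. Loose, stands among the parts; it is not needed and must be left where it is. Origin: centre of its underside; x along its length.
Not all that is in view belongs to the job. What is shaped like the foot but blue or yellow is not meant.

How it is judged (in metres and radians):
On the way, in this order (a step that is already met when the one before it is completed fails the run):
1. the foot sits fully down on the plinth, let go (z of foot in the frame of plinth between 0.018 and 0.026 m and horizontal distance between foot and plinth below 0.008 m and angle between foot's own z axis and vertical below 0.08 rad and contact force between the fingers and foot below 0.1 N), for 0.2 s.
2. the spool sits fully down on the foot, let go (z of spool in the frame of foot between 0.032 and 0.04 m and horizontal distance between spool and foot below 0.008 m and angle between spool's own z axis and vertical below 0.08 rad and contact force between the fingers and spool below 0.1 N), for 0.2 s.
3. the bead sits fully down on the spool, let go (z of bead in the frame of spool between 0.046 and 0.054 m and horizontal distance between bead and spool below 0.008 m and angle between bead's own z axis and vertical below 0.08 rad and contact force between the fingers and bead below 0.1 N), for 0.2 s.
4. the finial sits fully down on the bead, let go (z of finial in the frame of bead between 0.034 and 0.042 m and horizontal distance between finial and bead below 0.008 m and angle between finial's own z axis and vertical below 0.08 rad and contact force between the fingers and finial below 0.1 N), for 0.2 s.
At the end, for the whole second after the job is handed in: The foot on the plinth, the spool on the foot, the bead on the spool and the finial on the bead: each within 4 mm of its fully seated height and 8 mm of the axis of the one below, upright within 0.08 rad, at rest (under 0.02 m/s) and not touched by the fingers (all of step 1 and all of step 2 and all of step 3 and all of step 4 and linear speed of each of foot, spool, bead, finial below 0.02 m/s).
It fails at once if the glue jar is moved by more than 30 mm or tipped by more than 0.35 rad (distance of glue_jar from where it was at the start of the episode above 0.03 m or angle between glue_jar's own z axis and vertical above 0.35 rad).
It fails at once if the carved horse is moved by more than 30 mm or tipped by more than 0.35 rad (distance of horse from where it was at the start of the episode above 0.03 m or angle between horse's own z axis and vertical above 0.35 rad).
It fails at once if the offcut is moved by more than 30 mm or tipped by more than 0.35 rad (distance of offcut from where it was at the start of the episode above 0.03 m or angle between offcut's own z axis and vertical above 0.35 rad).
It also fails if it takes over 120 s, if anything falls off the work surface, if the arm or the gripper's body presses on something with over 40 N, if the wrist force passes 120 N, or if a joint passes its speed limit or range.

## Robot

A 7-joint arm with a two-finger parallel gripper is mounted at the origin on the work surface. World frame = base frame: x ahead of the robot, y to its left, z up, the work surface at z = 0. Lengths are in m, angles in degrees, forces in N, time in s.
With the tool pointing down it reaches from about 0.4 to 0.85 m from the base axis. Payload 10.4 kg.
Tool frame: the origin (TCP) lies between the finger pads; the fingertips stand 11 mm ahead of it and the grasp point (between the pads) lies 8 mm behind it; z points along the fingers, y is the line along which they close (so a half turn about z gives the same grasp; the last joint's range is limited). The gripper opens to 87 mm and grips with 3 to 60 N. Pads are 19 mm wide; open, the fingers measure 117 mm over their backs; the gripper's body (75 mm by 190 mm) begins 51 mm behind the grasp point.
Start: joints at [73.304, 19.034, -3.707, 83.658, 1.238, 77.344, -5.071], TCP at [0.166, -0.603, 0.234] pointing down, gripper open.
Joint ranges: [-148.97, 148.97], [-28.65, 121.19], [-84.17, 76.75], [9.2, 138.47], [-72.65, 252.65], [3.7, 117.97], [-149.18, 149.18]. Speed limits (degrees/s): [127.2, 127.2, 159.86, 159.86, 180, 180, 180].

## Interface

Orientations are given as a 3x3 rotation matrix whose columns are the frame's x, y, z axes.
In Python, from bench import bot, effector, kin, optics, ticket, finder, readout gives the robot as it stands. Calls block until the motion is done:
- bot.reach(position, orientation): joint-space move of the TCP to a pose.
- bot.move_l(position, feed=0.15, attitude=None): straight line of the TCP; attitude=None keeps the orientation; feed is the mean speed in m/s.
- bot.move_j(angles): joint-space move.
- effector.move_gripper(opening, force=None): opening from 0.0 (shut) to 1.0 (fully open); force is the grip in N (None keeps the last); returns when the fingers have stopped.
- bot.hold(seconds).
- kin.solve_ik(position, orientation): joint angles nearest the present ones, or None.
- optics.snapshot(name): name is "scene" or "top" or "wrist"; returns a dict with "pixels" (420x560x3 uint8, blue, green, red), "depth" (420x560 float32, m along the optical axis (not along the pixel's ray), 0 where there is no reading), "camera_matrix" (3x3 intrinsics, pixels), "R" (3x3) and "t" (3): a world point X has camera coordinates R X + t. Camera axes: x right, y down, z forward; pixel columns grow to the right and rows downward; lengths in m; the calibration is good to about 2 mm. A picture is of the moment at which its call begins.
A pose or a line that the arm cannot do raises bot.PlanningError and nothing moves.
- ticket.hand_in(): hands the job in; it is judged then, once.
Trained networks look in the newest picture that a camera, given by its name, has taken for a name from the list of things; names that differ only in an ending like _2 or _b are one class to them, and where a whole thing is asked for, a point or a joint stands for the part that bears it (a point fixed in the world has none). Each returns a list of dicts, best first, with "score" (0 to 1); they miss things now and then, are a little off and sometimes report something else, mostly with a low value. They report only what shows in the picture. A call takes as long as a camera call. They do not tell look-alikes from the thing itself.
- finder.boxes_of(camera, target): "bbox" ([left, top, width, height] in pixels, round what is visible of it).
- finder.regions_of(camera, target): "mask" (420x560 bool, what is visible of it) and "bbox" ([left, top, width, height] in pixels, round what is visible of it).
Readings, each from a call of its own:
- readout.get_t(): time.
- readout.get_q(): joint angles.
- readout.get_qvel(): joint speeds.
- readout.get_joint_torque(): joint torques, N m.
- readout.get_tcp_pos(): TCP position.
- readout.get_tool_rot(): TCP orientation.
- readout.get_wrist_force(): force on the tool from outside, world axes, zero at the start.
- readout.get_torque(): the same for the moment, N m.
- readout.get_width(): opening from 0.0 (shut) to 1.0 (fully open).
- readout.get_grasp_force(): force on a finger pad.
Only numpy, scipy, OpenCV 4.12 (cv2) and the standard library are available. Lean on these libraries where they do the work, as an engineer would, in place of code of your own. Each camera call takes 0.05 s, during which the arm holds its last target. There are 200 camera calls.

## Working session

There is one attempt and no reset: what is moved stays moved. The work goes in short steps, each a Python script; the robot and the scene stay as the last script left them, time stands still between calls to the robot, and variables do not carry over. Pictures are saved under pics/ and viewed, at most 14 in all, crops included, and the job is handed in when it is done.

```bash
mkdir -p pics; ls; python3 - <<'E'
from bench import bot, effector, kin, optics, ticket, finder, readout
import cv2,numpy as np
for c in ["top","scene"]:
    s=optics.snapshot(c); cv2.imwrite(f"pics/{c}0.png",s["pixels"]); K=s["camera_matrix"];print(c,K.tolist(),(-s["R"].T@s["t"]).round(3), s["R"].round(2).tolist())
    for n in ["plinth","foot","spool","bead","finial","glue_jar","horse","offcut"]:
        print(n,[(round(d["score"],2),np.round(d["bbox"]).astype(int).tolist()) for d in finder.boxes_of(c,n)])
print(readout.get_t())
E
```

```text
pics
top [[399.04779354268135, 0.0, 284.58438675287846], [0.0, 399.04779354268135, 199.86582624857567], [0.0, 0.0, 1.0]] [ 0.401 -0.023  0.855] [[0.02, -1.0, -0.01], [-0.99, -0.02, -0.1], [0.1, 0.01, -1.0]]
plinth [(0.88, [398, 179, 57, 60])]
foot [(0.89, [163, 266, 38, 34]), (0.8, [260, 245, 29, 33]), (0.72, [259, 191, 31, 30]), (0.61, [340, 244, 34, 32])]
spool [(0.62, [344, 123, 32, 27])]
bead [(0.82, [120, 195, 22, 21]), (0.25, [260, 188, 33, 32])]
finial [(0.65, [204, 131, 16, 16])]
glue_jar [(0.88, [256, 118, 34, 41]), (0.68, [333, 208, 38, 14])]
horse [(0.56, [335, 207, 38, 19])]
offcut []
scene [[445.46890650518515, 0.0, 279.52922457649305], [0.0, 445.46890650518515, 208.3684186763266], [0.0, 0.0, 1.0]] [1.011 0.542 0.745] [[-0.73, 0.68, 0.02], [0.44, 0.5, -0.74], [-0.51, -0.54, -0.67]]
plinth [(0.61, [188, 153, 40, 24])]
foot [(0.96, [375, 221, 34, 25]), (0.61, [313, 188, 27, 30]), (0.58, [271, 210, 30, 29]), (0.56, [256, 162, 30, 23])]
spool [(0.58, [182, 200, 22, 29])]
bead [(0.68, [271, 213, 30, 26]), (0.6, [231, 214, 30, 52]), (0.59, [382, 289, 22, 23])]
finial [(0.71, [277, 281, 17, 24])]
glue_jar [(0.65, [230, 211, 30, 58]), (0.27, [271, 211, 28, 29])]
horse [(0.71, [243, 168, 21, 35])]
offcut [(0.92, [322, 246, 33, 31])]
0.9
```

```bash
python3 - <<'E'
import cv2
a=cv2.imread("pics/top0.png")[90:330,90:490]; cv2.imwrite("pics/top0c.png",cv2.resize(a,None,fx=2,fy=2,interpolation=cv2.INTER_CUBIC))
a=cv2.imread("pics/scene0.png")[120:330,150:430]; cv2.imwrite("pics/scene0c.png",cv2.resize(a,None,fx=2.8,fy=2.8,interpolation=cv2.INTER_CUBIC))
E
```

```text
(no output)
```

View pics/top0c.png

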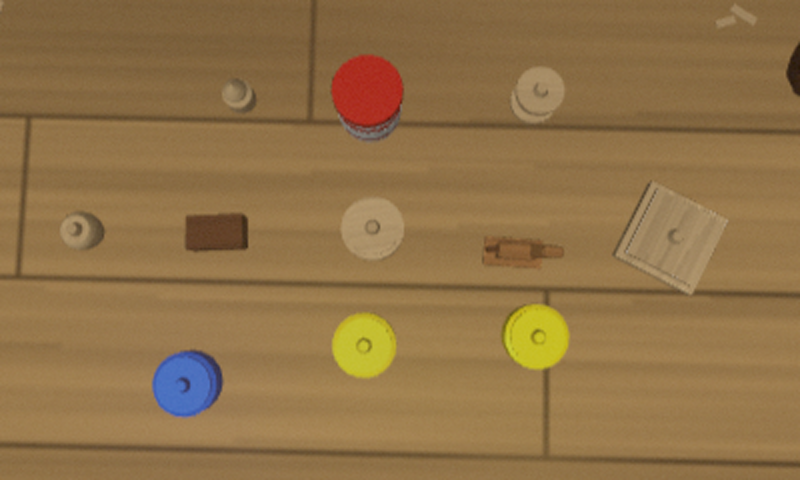

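View pics/scene0c.png

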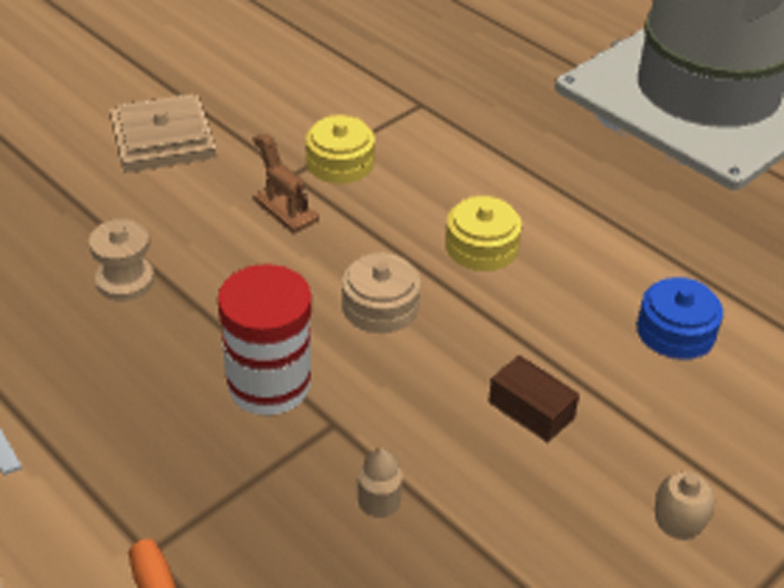

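```bash
cat > h.py <<'E'
from bench import bot, effector, kin, optics, ticket, finder, readout
import cv2,numpy as np
def cloud(s):
    K,d=s["camera_matrix"],s["depth"]; v,u=np.indices(d.shape)
    c=np.stack([(u-K[0,2])/K[0,0]*d,(v-K[1,2])/K[1,1]*d,d],-1)
    P=(c-s["t"])@s["R"]; P[d==0]=np.nan; return P
def at(P,x,y,r,z0,z1):
    "points within r of (x,y) and height z0..z1"
    Q=P.reshape(-1,3); m=(np.hypot(Q[:,0]-x,Q[:,1]-y)<r)&(Q[:,2]>z0)&(Q[:,2]<z1); return Q[m]
def circ(Q):
    (x,y),r=cv2.minEnclosingCircle(Q[:,:2].astype(np.float32)); return x,y,r
def rot(a):
    "tool down, closing axis (tool y) at angle a deg in the world"
    a=np.radians(a); y=np.array([np.cos(a),np.sin(a),0]); z=np.array([0,0,-1.]); return np.stack([np.cross(y,z),y,z],1)
E
python3 - <<'E'
from h import *
obj=dict(plinth=(427,208,22),foot=(276,204,36),spool=(359,136,50),bead=(130,205,38),finial=(208,137,58),jar=(273,135,100),horse=(352,215,20),offcut=(198,206,30),yel1=(272,262,36),yel2=(359,258,36))
for c in ["top","scene"]:
    s=optics.snapshot(c); P=cloud(s)
    if c=="top":
        print("bench",np.nanmedian(P[300:320,200:350,2]))
        cen={n:P[v-2:v+3,u-2:u+3,:2].mean((0,1)) for n,(u,v,h) in obj.items()}
    for n,(u,v,h) in obj.items():
        x,y=cen[n]
        lo,hi=(h-.0+.0-5,h+5) if n not in("finial","horse") else (8,80)
        for _ in range(2):
            Q=at(P,x,y,.045 if n not in("plinth","jar") else .06,lo/1e3,hi/1e3)
            if len(Q)<3: break
            m=Q.mean(0); cx,cy,r=circ(Q); x,y=cx,cy
        print(c,n,len(Q),Q.mean(0).round(4) if len(Q) else 0,np.round([cx,cy,r],4),"zmax",Q[:,2].max().round(4) if len(Q) else 0)
        if n in("plinth","horse","offcut") and len(Q): print(cv2.minAreaRect(Q[:,:2].astype(np.float32)*1000))
        if len(Q): # tenon
            T=at(P,cx,cy,.02,(h+4)/1e3,(h+20)/1e3)
            if len(T): print("   tenon",len(T),T.mean(0).round(4))
E
```

```text
bench -9.955332027102639e-05
top plinth 1326 [ 0.472  -0.3125  0.022 ] [ 0.4714 -0.3104  0.0548] zmax 0.0267
((471.8952941894531, -311.8164367675781), (81.36437225341797, 82.86050415039062), 66.35102081298828)
   tenon 35 [ 0.4719 -0.3119  0.0314]
top foot 583 [0.4742 0.0015 0.0357] [0.4734 0.0021 0.0318] zmax 0.0406
   tenon 40 [0.4733 0.0022 0.0447]
top spool 427 [ 0.6174 -0.1672  0.05  ] [ 0.6185 -0.1677  0.0256] zmax 0.0549
   tenon 40 [ 0.6172 -0.1672  0.0587]
top bead 192 [0.4647 0.3059 0.0375] [0.4652 0.3072 0.018 ] zmax 0.0426
   tenon 39 [0.465  0.3065 0.0469]
top finial 214 [0.6099 0.1458 0.0371] [0.614 0.149 0.016] zmax 0.0604
top jar 994 [0.6015 0.0083 0.1   ] [0.602  0.0083 0.0348] zmax 0.1037
top horse 367 [ 0.4519 -0.1498  0.0399] [ 0.4558 -0.1521  0.0374] zmax 0.0722
((452.77093505859375, -152.16336059570312), (73.13311004638672, 29.354717254638672), 87.44567108154297)
   tenon 4 [ 0.4444 -0.1542  0.0359]
top offcut 0 0 [ 0.4558 -0.1521  0.0374] zmax 0
top yel1 604 [0.3534 0.0075 0.0357] [0.3536 0.0077 0.0323] zmax 0.0408
   tenon 36 [0.3539 0.0076 0.0448]
top yel2 62
[... 601 characters left out ...]
084 0.0176] zmax 0.0429
   tenon 33 [0.4676 0.3086 0.0462]
scene finial 276 [0.6207 0.1545 0.0316] [0.6158 0.1501 0.0166] zmax 0.0568
scene jar 618 [0.6051 0.0101 0.0981] [0.6034 0.0085 0.0357] zmax 0.1011
scene horse 256 [ 0.4576 -0.1492  0.0384] [ 0.457  -0.1515  0.0368] zmax 0.0692
((457.4587097167969, -151.5381622314453), (73.27842712402344, 20.632543563842773), 86.86715698242188)
   tenon 31 [ 0.4623 -0.1493  0.034 ]
scene offcut 0 0 [ 0.457  -0.1515  0.0368] zmax 0
scene yel1 263 [0.3567 0.0087 0.0341] [0.3547 0.0085 0.0314] zmax 0.0406
   tenon 16 [0.3563 0.0085 0.0435]
scene yel2 201 [ 0.3693 -0.1674  0.0341] [ 0.3673 -0.1702  0.03  ] zmax 0.0409
   tenon 17 [ 0.3687 -0.1678  0.0431]
```

The pale foot-shaped part at top (276,204) is the one meant. The look-alikes are yellow at (272,262) and (359,258), and blue at (183,282). The enlarged top crop confirms this: it is the only foot in pale wood. The measured heights match too (36, 50, 38, 58 and 22 mm). Next I pick up the foot, closing along y so the gripper clears the jar.

```bash
cat >> h.py <<'E'
def yaw(p,a):
    q0=np.array(readout.get_q()); best=None
    for k in(a,a+180):
        q=kin.solve_ik(p,rot(k))
        if q is not None:
            d=np.abs(np.array(q)-q0).max()
            if best is None or d<best[0]: best=(d,k)
    return best[1]
def pick(x,y,zg,a,force=15,high=.22):
    "zg: grasp-point height above the part's underside"
    z=zg-.008; k=yaw([x,y,high],a); bot.reach([x,y,high],rot(k)); bot.move_l([x,y,z+.04],.2); bot.move_l([x,y,z],.06)
    effector.move_gripper(0.,force); bot.hold(.2)
    print("yaw",k,"width mm",readout.get_width()*87,"force",readout.get_grasp_force(),"tcp",np.round(readout.get_tcp_pos(),4))
    return k
def lift(high): 
    p=readout.get_tcp_pos(); bot.move_l([p[0],p[1],high],.15); bot.hold(.2)
    print("lifted width",readout.get_width()*87,"t",readout.get_t())
E
python3 - <<'E'
from h import *
effector.move_gripper(1.); pick(.4745,.0027,.022,90); lift(.22)
s=optics.snapshot("wrist"); cv2.imwrite("pics/w1.png",s["pixels"])
s=optics.snapshot("scene"); cv2.imwrite("pics/s1.png",s["pixels"][60:330,150:480])
E
```

```text
yaw 90 width mm 65.77202750198722 force 14.999681241461076 tcp [0.4746 0.0026 0.0141]
lifted width 65.55584366832288 t 7.875
```

View pics/s1.png

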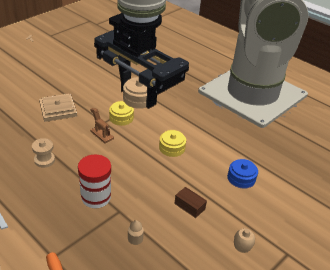

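View pics/w1.png

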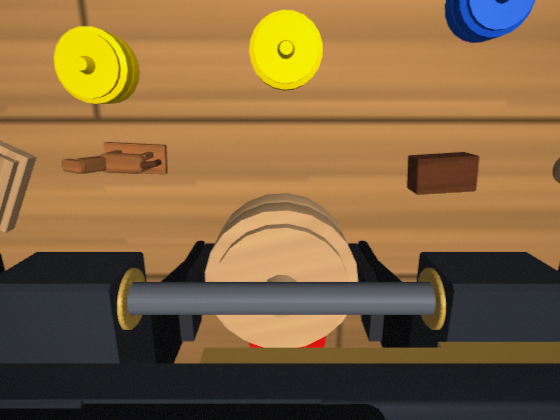

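The scene view shows the pale foot held level in the fingers at about (137,92). In the wrist view it sits centred between the pads at about (281,275), and the 65.6 mm width fits. Placing it now.

```bash
cat >> h.py <<'E'
def place(x,y,under,zg,high):
    "set the part's underside at height under, let go, go up"
    z=under+zg-.008
    bot.move_l([x,y,high],.2); bot.move_l([x,y,z+.02],.15); bot.move_l([x,y,z+.001],.04)
    print("wrist F",np.round(readout.get_wrist_force(),2),"tcp",np.round(readout.get_tcp_pos(),4))
    effector.move_gripper(1.); bot.hold(.3); bot.move_l([x,y,high],.2)
def check(hs,x=.473,y=-.312):
    "heights of tops of stacked parts; centroid of flat faces / tenons in both cameras"
    for c in("top","scene"):
        P=cloud(optics.snapshot(c))
        for h in hs:
            for nm,lo,hi,r in(("face",-.003,.003,.04),("tenon",.005,.014,.02)):
                Q=at(P,x,y,r,h+lo,h+hi)
                if len(Q)>4: print(c,h,nm,len(Q),Q.mean(0).round(4))
E
python3 - <<'E'
from h import *
place(.473,-.312,.022,.022,.22)
k=yaw([.5,-.05,.25],90); bot.reach([.619,-.0,.25],rot(k)); print(readout.get_t())
check([.058])
s=optics.snapshot("scene"); cv2.imwrite("pics/s2.png",cv2.resize(s["pixels"][100:300,150:400],None,fx=2,fy=2))
E
```

```text
wrist F [ 0.67 -0.41 -1.05] tcp [ 0.473  -0.3119  0.0367]
14.9333
top 0.058 face 96 [ 0.4789 -0.3302  0.0581]
scene 0.058 face 77 [ 0.4843 -0.312   0.0564]
scene 0.058 tenon 8 [ 0.4742 -0.3098  0.065 ]
```

View pics/s2.png

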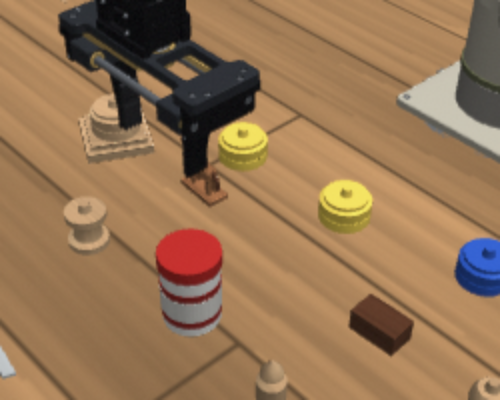

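The foot is on the plinth at about (112,118), with the gripper partly hiding it. I'll move aside and measure it unobstructed.

```bash
python3 - <<'E'
from h import *
print(np.round(readout.get_tcp_pos(),3))
bot.move_l([.6,.2,.25],.3); check([.058]); P=cloud(optics.snapshot("top")); print(np.round(at(P,.619,-.167,.02,.055,.065).mean(0),4))
print(readout.get_t())
E
```

```text
[ 0.619 -0.002  0.25 ]
top 0.058 face 565 [ 0.472  -0.3104  0.0581]
top 0.058 tenon 40 [ 0.472  -0.3094  0.0669]
scene 0.058 face 124 [ 0.4743 -0.3091  0.0564]
scene 0.058 tenon 11 [ 0.4741 -0.3085  0.0649]
[ 0.6174 -0.1672  0.0591]
16.05
```

```bash
python3 - <<'E'
from h import *
pick(.6188,-.168,.040,90,high=.25); lift(.25)
place(.473,-.3115,.058,.040,.25)
bot.move_l([.6,.0,.28],.3);bot.move_l([.55,.2,.28],.3); check([.108]); print(readout.get_t())
s=optics.snapshot("scene"); cv2.imwrite("pics/s3.png",cv2.resize(s["pixels"][100:300,150:400],None,fx=2,fy=2))
E
```

```text
yaw 90 width mm 48.172969839791804 force 14.999945294111967 tcp [ 0.6188 -0.168   0.032 ]
lifted width 48.28688811119318 t 22.0333
wrist F [ 0.33 -0.07 -1.4 ] tcp [ 0.473  -0.3115  0.0909]
top 0.108 face 506 [ 0.4722 -0.3097  0.1081]
top 0.108 tenon 42 [ 0.4722 -0.309   0.1169]
scene 0.108 face 118 [ 0.4753 -0.3082  0.1066]
scene 0.108 tenon 13 [ 0.4748 -0.309   0.1152]
29.2833
```

View pics/s3.png

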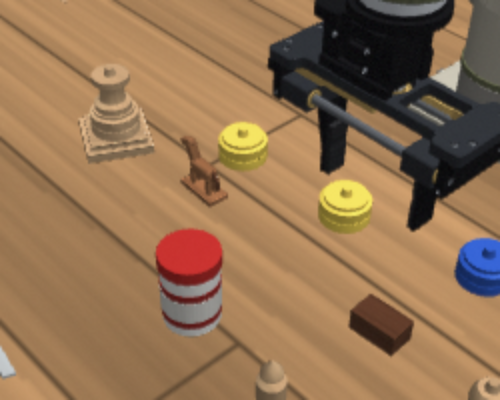

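The spool is on the foot at about (110,75), upright, with its top face at the expected 0.108 m. Next the bead.

```bash
python3 - <<'E'
from h import *
bot.move_l([.5,.25,.28],.3)
pick(.4663,.3065,.021,90,force=10,high=.28); lift(.28)
place(.4732,-.3115,.108,.021,.28)
bot.move_l([.6,.0,.3],.3);bot.move_l([.55,.2,.3],.3); check([.146]); print(readout.get_t())
s=optics.snapshot("scene"); cv2.imwrite("pics/s4.png",cv2.resize(s["pixels"][100:300,150:400],None,fx=2,fy=2))
P=cloud(optics.snapshot("top"))
for lo,hi in((.05,.062),(.035,.05),(.01,.03)): Q=at(P,.614,.149,.03,lo,hi);print(lo,len(Q),Q.mean(0).round(4),np.round(circ(Q),4))
E
```

```text
yaw 90 width mm 39.49246428437584 force 9.999979468993843 tcp [0.4663 0.3065 0.013 ]
lifted width 39.369190983202486 t 35.3667
wrist F [-0.05  0.74 -0.31] tcp [ 0.4732 -0.3114  0.1219]
top 0.146 face 219 [ 0.4714 -0.3083  0.1456]
top 0.146 tenon 48 [ 0.4715 -0.309   0.1551]
scene 0.146 face 41 [ 0.4766 -0.3059  0.1449]
scene 0.146 tenon 13 [ 0.4739 -0.3094  0.1532]
44.7917
0.05 34 [0.6137 0.1489 0.0533] [0.6141 0.1492 0.0071]
0.035 75 [0.6118 0.1471 0.0454] [0.6139 0.149  0.0124]
0.01 71 [0.6075 0.1438 0.0233] [0.614  0.1487 0.0158]
```

View pics/s4.png

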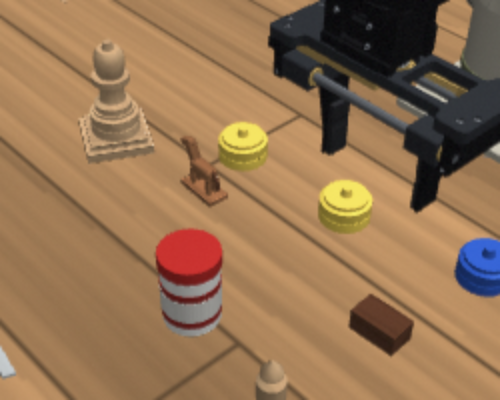

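The bead is seated upright at about (110,62), with its top face at 0.146 m. For the finial I close along x so the gripper body stays clear of the jar.

```bash
python3 - <<'E'
from h import *
bot.move_l([.6,.15,.33],.3)
k=pick(.6145,.1475,.020,0,force=10,high=.32); lift(.32)
print(np.round(readout.get_q(),1))
place(.4727,-.3105,.146,.020,.32)
bot.move_l([.6,.0,.32],.3);bot.move_l([.55,.2,.32],.3); print(readout.get_t())
for c in("top","scene"):
    s=optics.snapshot(c);P=cloud(s)
    for lo,hi in((.195,.21),(.18,.195),(.172,.178)):
        Q=at(P,.472,-.31,.03,lo,hi)
        if len(Q)>3: print(c,lo,len(Q),Q.mean(0).round(4),Q[:,2].max(),np.round(circ(Q),4))
cv2.imwrite("pics/s5.png",cv2.resize(s["pixels"][80:300,150:400],None,fx=2,fy=2))
E
```

```text
yaw 180 width mm 31.699286931952997 force 10.00009958515875 tcp [0.6145 0.1475 0.012 ]
lifted width 31.27818211880048 t 52.4833
[ 25.2  31.7 -66.5  71.8  28.9  93.8 144.4]Traceback (most recent call last):
  File "<stdin>", line 5, in <module>
  File "h.py", line 35, in place
    bot.move_l([x,y,high],.2); bot.move_l([x,y,z+.02],.15); bot.move_l([x,y,z+.001],.04)
    ~~~~~~~~~~^^^^^^^^^^^^^^^
bench.PlanningError: the arm cannot follow that straight line within its joint ranges
```

The straight line is blocked because the wrist joint is at its limit. The finial is round and centred in the pads, so I can turn the tool to 90° in the air and place as before.

```bash
python3 - <<'E'
from h import *
p=readout.get_tcp_pos(); bot.reach(p,rot(90)); print(np.round(readout.get_q(),1),readout.get_width()*87)
place(.4727,-.3113,.146,.020,.32)
bot.move_l([.6,.0,.32],.3);bot.move_l([.55,.2,.32],.3); print(readout.get_t())
for c in("top","scene"):
    s=optics.snapshot(c);P=cloud(s)
    for lo,hi in((.195,.21),(.18,.195),(.172,.178)):
        Q=at(P,.472,-.31,.03,lo,hi)
        if len(Q)>3: print(c,lo,len(Q),Q.mean(0).round(4),Q[:,2].max(),np.round(circ(Q),4))
cv2.imwrite("pics/s5.png",cv2.resize(s["pixels"][80:300,150:400],None,fx=2,fy=2))
E
```

```text
[ 16.8  25.4 -49.7  72.3  19.1  90.6  60.3] 31.954836180865282
wrist F [0.39 0.12 0.06] tcp [ 0.4727 -0.3113  0.1589]
62.575
top 0.195 70 [ 0.4739 -0.3082  0.1986] 0.2049769132868571 [ 0.4745 -0.3098  0.0087]
top 0.18 110 [ 0.4731 -0.3063  0.1905] 0.19497776992737156 [ 0.4742 -0.3095  0.0123]
top 0.172 103 [ 0.4727 -0.3029  0.1753] 0.1778952814470752 [ 0.4749 -0.3095  0.0161]
scene 0.195 13 [ 0.4766 -0.3078  0.1982] 0.2030588592958134 [ 0.4752 -0.305   0.0048]
scene 0.18 59 [ 0.4793 -0.3055  0.1878] 0.19499247605485368 [ 0.4781 -0.308   0.0123]
scene 0.172 37 [ 0.4795 -0.3043  0.1743] 0.1768297689123742 [ 0.4771 -0.3087  0.0142]
```

View pics/s5.png

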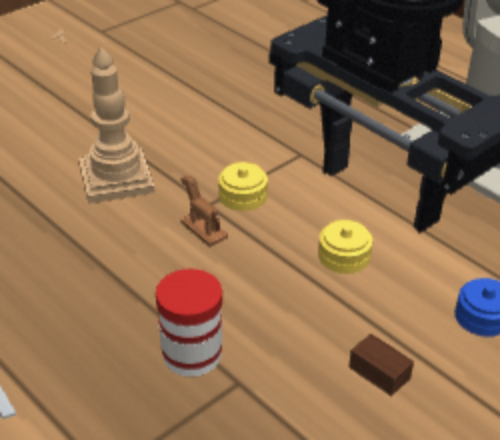

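The column stands upright at about (110,130). The finial tip reads 0.203–0.205 m against 0.204 m nominal, and the axis offset is about 3 mm. The bystanders are in place.

```bash
python3 -c "
from h import *
bot.hold(.5); print(ticket.hand_in())"
```

```text
the job is handed in; nothing more can be done
None
```

The column stands on its plinth (foot, spool, bead, finial), with measured heights matching full seating; everything is let go, the jar, horse and offcut were left in place, and the job is handed in (no verdict was returned).

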